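Put away the cleaned bioreactor parts

TASK

The cleaned bioreactor parts have dried; put them all away. Set each impeller flat in a bay of its own in the tray with the large bays, stand each blanking plug on its head in a bay of its own in the tray with the small bays, and move the pH probe from the rinsing cylinder to the two-deck probe stand, threaded down through both bores until its collar sits on the upper deck. Leave the steel condenser lying where it is.

Things in the scene. Friction and masses are not known exactly. Their poses are not given: they have to be found in the camera images.
- impeller_a: Steel Rushton impeller, one of two alike: vertical hub 22 mm in diameter, 45 mm tall, with six flat upright blades low down (60 mm across the tips, 4 to 16 mm above the underside, on a disc 45 mm across). Stands on the hub's lower end on the 3 mm high drying mat; grip the bare hub, 16 to 45 mm up. Loose, about 0.14 kg. Origin: centre of the underside; z up along the hub.
- impeller_b: Steel Rushton impeller, one of two alike: vertical hub 22 mm in diameter, 45 mm tall, with six flat upright blades low down (60 mm across the tips, 4 to 16 mm above the underside, on a disc 45 mm across). Stands on the hub's lower end on the 3 mm high drying mat; grip the bare hub, 16 to 45 mm up. Loose, about 0.14 kg. Origin: centre of the underside; z up along the hub.
- plug_a: Steel blanking plug, one of two alike, standing on its knurled head on the 3 mm high drying mat: head 32 mm in diameter, 13 mm high, at the bottom; above it a threaded shank 19 mm in diameter up to 48 mm. Grip the shank, 16 to 48 mm up. Loose, about 0.09 kg. Origin: centre of the underside of the head; z up along the shank.
- plug_b: Steel blanking plug, one of two alike, standing on its knurled head on the 3 mm high drying mat: head 32 mm in diameter, 13 mm high, at the bottom; above it a threaded shank 19 mm in diameter up to 48 mm. Grip the shank, 16 to 48 mm up. Loose, about 0.09 kg. Origin: centre of the underside of the head; z up along the shank.
- probe: pH probe, upright: steel shaft 12 mm in diameter, 120 mm long, tapered at the tip (last 6 mm, to 5 mm); then a collar 28 mm in diameter (120 to 130 mm above the tip), a grip body 22 mm in diameter (130 to 165 mm) and a yellow cap 15 mm in diameter (to 177 mm). Starts hanging by its collar in the rinsing cylinder. Loose, about 0.16 kg. Origin: end of the tip; z up along the shaft.
- impeller_tray: Grey plastic tray with the large bays, fixed: 88 x 172 x 26 mm high outside, two square bays of 80 x 80 mm side by side along its y axis, bay centres 42 mm either side of the tray's centre. Floor and walls 4 mm thick, dividing wall 23 mm high. Origin: centre of the underside on the bench; x along the short side, y along the long side, z up.
- plug_tray: Grey plastic tray with the small bays, fixed: 62 x 120 x 26 mm high outside, two square bays of 54 x 54 mm side by side along its y axis, bay centres 29 mm either side of the tray's centre. Floor and walls 4 mm thick, dividing wall 23 mm high. Origin: centre of the underside on the bench; x along the short side, y along the long side, z up.
- probe_stand: Two-deck probe stand, fixed: two aluminium decks 80 x 80 x 8 mm, tops 53 and 130 mm above the bench, on a black base 90 x 90 mm, 6 mm thick, and 4 thin corner posts with nuts up to 133 mm. In the middle of both decks, one above the other, is a chamfered 20 mm bore for the probe, ringed in black on top; with its collar on the upper deck the probe's tip is 10 mm above the bench. Origin: on the bench, on the axis of the bores; z up.
- rinse_cylinder: Clear rinsing cylinder, fixed to the bench: a tube 31 mm in outside and 22 mm in inside diameter on a white round foot 80 mm across, rim 130 mm above the bench, open on top; the probe hangs in it, tip 10 mm above the bench. Origin: centre of the underside; z up.
- condenser: Exhaust condenser, a bystander: a polished steel cylinder 42 mm in diameter, 240 mm long over its ends, lying beyond the trays on two white rests, 48 mm high, with two short nozzles at its side. Loose, about 0.7 kg. Origin: underside, midway along the cylinder; x along the cylinder, z up.
There are look-alikes about, which are no part of the job. Leave any orange look-alike of the impeller_a alone.

How it is judged (in metres and radians):
At the end, for the whole second after the job is handed in: Both impellers flat in the large-bay tray and both plugs standing head down in the small-bay tray, each on the floor of its own bay (tilt under 7 deg); the probe upright (within 4.5 deg) through both bores of the stand, collar on the upper deck (within 4 mm); all released and at rest (x of impeller_a in the frame of impeller_tray between -0.018 and 0.018 m and y of impeller_a in the frame of impeller_tray between -0.06 and 0.06 m and z of impeller_a in the frame of impeller_tray between -0.002 and 0.009 m and angle between each of impeller_a, plug_a, impeller_b, plug_b's own z axis and vertical below 0.12 rad and linear speed of each of impeller_a, plug_a, impeller_b, plug_b, probe below 0.02 m/s and angular speed of each of impeller_a, plug_a, impeller_b, plug_b, probe below 0.2 rad/s and x of plug_a in the frame of plug_tray between -0.018 and 0.018 m and y of plug_a in the frame of plug_tray between -0.047 and 0.047 m and z of plug_a in the frame of plug_tray between -0.002 and 0.009 m and x of impeller_b in the frame of impeller_tray between -0.018 and 0.018 m and y of impeller_b in the frame of impeller_tray between -0.06 and 0.06 m and z of impeller_b in the frame of impeller_tray between -0.002 and 0.009 m and x of plug_b in the frame of plug_tray between -0.018 and 0.018 m and y of plug_b in the frame of plug_tray between -0.047 and 0.047 m and z of plug_b in the frame of plug_tray between -0.002 and 0.009 m and x of probe in the frame of probe_stand between -0.008 and 0.008 m and y of probe in the frame of probe_stand between -0.008 and 0.008 m and z of probe in the frame of probe_stand between 0.005 and 0.014 m and angle between probe's own z axis and vertical below 0.08 rad and horizontal distance between plug_a and plug_b above 0.033 m); the robot touches nothing.
It fails at once if the condenser is pushed away (distance of condenser from where it was at the start of the episode above 0.03 m).
It also fails if it takes over 128 s, if anything falls off the work surface, if the arm or the gripper's body presses on something with over 40 N, if the wrist force passes 120 N, or if a joint passes its speed limit or range.

ROBOT

A 6-joint arm with a two-finger parallel gripper is mounted at the origin on the work surface. World frame = base frame: x ahead of the robot, y to its left, z up, the work surface at z = 0. Lengths are in mm, angles in rad, forces in N, time in s.
With the tool pointing down it reaches from about 300 to 775 mm from the base axis. Payload 14.6 kg.
Tool frame: the origin (TCP) lies on the front face of the gripper's body, between the roots of the fingers; the fingertips stand 97 mm ahead of it and the grasp point (between the pads) lies 78 mm ahead of it; z points along the fingers, y is the direction in which the jaws open and shut (so a half turn about z gives the same grasp; the last joint's range is limited). The gripper opens to 94 mm and grips with 3 to 60 N. Pads are 16 mm wide; open, the fingers measure 119 mm over their backs; the gripper's body (75 mm by 177 mm) begins 78 mm behind the grasp point.
Start: joints at [-1.342, 0.3, 1.521, -0, 1.321, -0.067], TCP at [160.321, -526.106, 302.646] pointing down, gripper open.
Joint ranges: [-3.03, 3.03], [-0.79, 2.21], [0.23, 2.52], [-1.04, 4.18], [0, 3.07], [-2.55, 2.55]. Speed limits (rad/s): [2.22, 2.22, 2.57, 3.14, 3.14, 3.14].

INTERFACE

Orientations are given as [roll, pitch, yaw] about the fixed x, y, z axes, in that order (R = Rz(yaw) Ry(pitch) Rx(roll)).
In Python, from cell import manip, eyes, finder gives the robot as it stands.
- The arm moves only by the tool drive_tool, never from a script. Its argument "rows" is a list of rows, each an object with "offset": the shift along the tool's x, y, z in mm, a list of three; "spin": the turn about the tool's z in degrees; "jaw": the finger opening in mm, from 0 to 94. In form: [{"offset": [dx, dy, dz], "spin": spin, "jaw": jaw}, ...]. A call has 1 to 20 rows; each row shifts and turns the commanded pose from where the row before left it, along the tool's axes as they then stand; what a row does not reach is not made up. A row lasts 1/10 s, in which the tool goes at most 50 mm and 8.59 degrees, less where a joint would pass 70% of its speed; a pose out of reach is approached as far as the arm can. A call is refused whole if a number of a shift passes 50 or a number of a turn 8.59, either way. A call with a gripper value outside its range is refused whole. The fingers move at their own pace and stop on an object; "force" is the grip in N (left out, the last holds). Time passes only in rows, so rows that do not move let the fingers close. It gives the time, the measured TCP pose, the force and the opening at its end, in the units of the state.
- manip.read_state(): the state, without advancing time (a new reading comes with each control period).
- eyes.camera(name): name is "side" or "top" or "wrist"; returns a dict with "color" (384x512x3 uint8, blue, green, red), "depth" (384x512 float32, mm along the optical axis (not along the pixel's ray), 0 where there is no reading), "vfov" (degrees; the focal length in pixels is half the picture's height over the tangent of half this angle, whatever the lens; pixels are square), "cx", "cy" (the principal point, pixels), "D" ([k1, k2, p1, p2, k3] as OpenCV has them; the pictures are not rectified), "rvec" (rotation vector, rad) and "tvec" (3), from world to camera coordinates, as OpenCV has them. Camera axes: x right, y down, z forward; pixel columns grow to the right and rows downward; lengths in mm; the calibration is good to about 2 mm. A picture is of the moment at which its call begins.
- manip.sign_off(): hands the job in, once; it reports no verdict.
Trained networks look in the newest picture that a camera, given by its name, has taken for a name from the list of things; names that differ only in an ending like _2 or _b are one class to them, and where a whole thing is asked for, a point or a joint stands for the part that bears it (a point fixed in the world has none). Each returns a list of dicts, best first, with "p" (0 to 1); they miss things now and then, are a little off and sometimes report something else, mostly with a low value. They report only what shows in the picture. A call takes as long as a camera call. They do not tell look-alikes from the thing itself.
- finder.find_in(camera, target): "uv" ([column, row] in pixels, amid what is visible of it).
The state is a dict: "clock": time; "joints": joint angles; "qd": joint speeds; "effort": joint torques, N m; "eef_pos": TCP position; "eef_rot": TCP orientation; "wrist_force": force on the tool from outside, world axes, zero at the start; "moment": the same for the moment, N m; "finger_gap": finger opening in mm.
Only numpy, scipy, OpenCV 4.12 (cv2) and the standard library are available. Lean on these libraries where they do the work, as an engineer would, in place of code of your own. Each camera call takes 0.05 s, during which the arm holds its last target. There are 200 camera calls.

## Working session

There is one attempt and no reset: what is moved stays moved. The work goes in short steps, Python scripts to look and compute and a tool call to move; the robot and the scene stay as the last step left them, time stands still between calls to the robot, and variables do not carry over. Pictures are saved under pics/ and viewed, about 12 in all and at most 16, crops included, and the job is handed in when it is done.

Besides the shell and the picture viewer there is one more tool, called after "Call:" by a JSON object that holds its "fn" and its "kwargs". drive_tool: Moves the arm, as the interface text tells. Its arguments: {"type":"object","properties":{"rows":{"type":"array","items":{"type":"object","properties":{"offset":{"type":"array","items":{"type":"number"}},"spin":{"type":"number"},"jaw":{"type":"number"}}}},"force":{"type":"number"}},"required":["rows"]}

```bash
mkdir -p pics
cat > h.py <<'E'
import numpy as np, cv2
from cell import manip, eyes, finder
def K(c):
    h=c["color"].shape[0]; f=h/2/np.tan(np.radians(c["vfov"])/2)
    return np.array([[f,0,c["cx"]],[0,f,c["cy"]],[0,0,1]])
def ray(c,uv):
    n=cv2.undistortPoints(np.array([[uv]],float),K(c),np.array(c["D"],float))[0,0]
    R=cv2.Rodrigues(np.array(c["rvec"],float))[0]; t=np.array(c["tvec"],float).ravel()
    return R,t,np.array([n[0],n[1],1.])
def at_depth(c,uv,d=None):
    R,t,n=ray(c,uv)
    if d is None: d=c["depth"][int(round(uv[1])),int(round(uv[0]))]
    return R.T@(n*d-t)
def at_z(c,uv,z):
    R,t,n=ray(c,uv); o=-R.T@t; v=R.T@n
    return o+v*(z-o[2])/v[2]
def cloud(c):
    H,W=c["depth"].shape; u,v=np.meshgrid(np.arange(W),np.arange(H))
    n=cv2.undistortPoints(np.stack([u,v],-1).reshape(-1,1,2).astype(float),K(c),np.array(c["D"],float))[:,0]
    R=cv2.Rodrigues(np.array(c["rvec"],float))[0]; t=np.array(c["tvec"],float).ravel()
    P=np.c_[n,np.ones(len(n))]*c["depth"].reshape(-1,1)
    P=(P-t)@R; P[c["depth"].ravel()==0]=np.nan
    return P.reshape(H,W,3)
E
cat > a.py <<'E'
from h import *
s=manip.read_state(); print({k:np.round(s[k],3) for k in ("clock","joints","eef_pos","eef_rot","finger_gap","wrist_force")})
for n in ("top","side"):
    c=eyes.camera(n); cv2.imwrite(f"pics/{n}0.png",cv2.resize(c["color"],(768,576))); np.savez(f"{n}0.npz",**c)
    R=cv2.Rodrigues(np.array(c["rvec"],float))[0]; print(n,c["vfov"],c["D"],"cam at",np.round(-R.T@np.array(c["tvec"]).ravel()),R.round(2).tolist())
    for o in ("impeller_a","plug_a","probe","impeller_tray","plug_tray","probe_stand","rinse_cylinder","condenser"):
        for f in finder.find_in(n,o)[:5]:
            print(o,np.round(f["uv"],1),round(f["p"],2),np.round(at_depth(c,f["uv"])))
E
python3 a.py
```

```text
{'clock': np.float64(0.0), 'joints': array([-1.342,  0.301,  1.522, -0.   ,  1.321, -0.067]), 'eef_pos': array([ 160.298, -525.968,  302.071]), 'eef_rot': array([-3.14 , -0.   ,  0.296]), 'finger_gap': np.float64(94.37), 'wrist_force': array([-0.526, -0.607, -0.519])}
top 50.640144047962494 [-0.10343056  0.          0.          0.          0.        ] cam at [ 470.  -20. 1239.] [[-0.02, -1.0, -0.02], [-1.0, 0.02, -0.06], [0.06, 0.02, -1.0]]
impeller_a [315.7 229.2] 0.75 [ 426. -183.   49.]
impeller_a [200.  222.3] 0.65 [453. 156.  53.]
impeller_a [189.1 269.4] 0.65 [316. 191.  49.]
impeller_a [158.6 266.7] 0.47 [322. 287.  27.]
plug_a [215.5 153.7] 0.57 [663. 112.   1.]
plug_a [232.8 215.8] 0.52 [470.  59.  52.]
plug_a [271.8 226.8] 0.39 [436. -54.  49.]
probe [117.3 207. ] 0.41 [499. 355. 187.]
probe [135.4 208.4] 0.31 [498. 347.  56.]
impeller_tray [290.1 152.8] 0.98 [ 657. -116.   23.]
plug_tray [262.2 111.8] 0.74 [781. -34.  40.]
plug_tray [215.8 153.8] 0.62 [662. 112.   1.]
probe_stand [373.5 180.7] 0.93 [ 558. -335.  131.]
rinse_cylinder [136.9 207.1] 0.83 [502. 348.  39.]
condenser [262.5 109.7] 0.56 [785. -35.  48.]
side 55.0172629036001 [-0.02905832  0.          0.          0.          0.        ] cam at [126. 623. 491.] [[-0.81, -0.59, 0.01], [-0.31, 0.42, -0.86], [0.5, -0.7, -0.52]]
impeller_a [299.5 289. ] 0.85 [307. 203.  18.]
impeller_a [329.8 178.7] 0.8 [ 425. -178.   19.]
impeller_a [256.9 320.8] 0.75 [326. 305.  25.]
impeller_a [246.7 248.1] 0.69 [442. 168.  17.]
plug_a [263.3 218.1] 0.83 [464.  76.  26.]
plug_a [148.2 296. ] 0.69 [487. 377.  38.]
plug_a [308.6 195.3] 0.49 [422. -50.  36.]
probe [142.5 232.9] 0.61 [487. 368. 160.]
impeller_tray [243.4 169. ] 0.93 [ 652. -111.    4.]
plug_tray [181.3 199.6] 0.7 [663. 121.  19.]
probe_stand [314.3 134.1] 0.77 [ 609. -463.   -0.]
rinse_cylinder [147.9 297. ] 0.7 [489. 377.  35.]
condenser [181.4 162.8] 0.94 [770.   8.  36.]
```

View pics/top0.png

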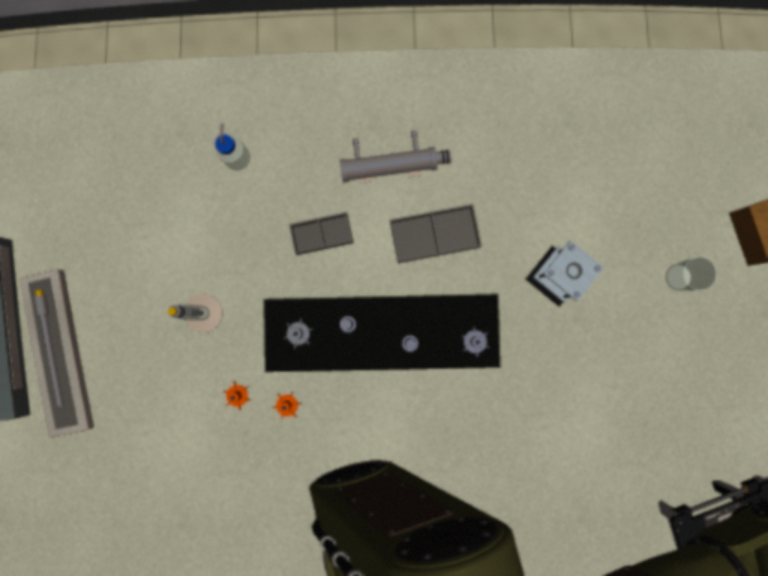

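View pics/side0.png

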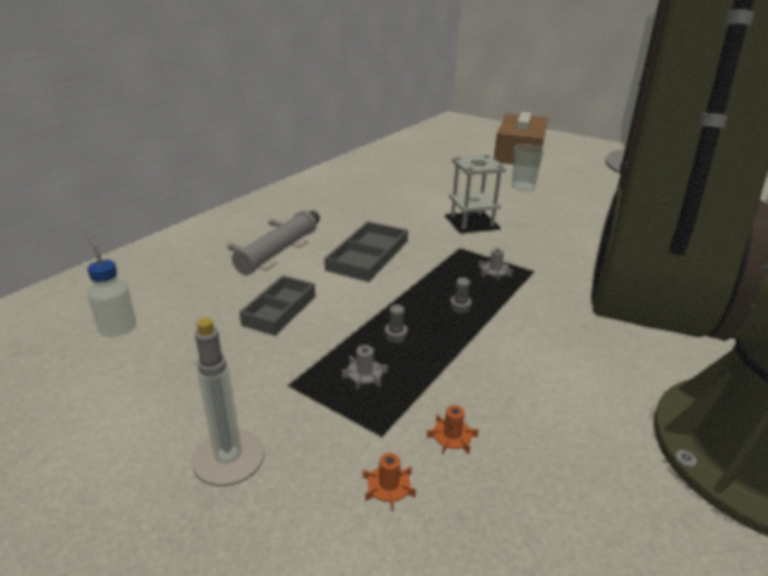

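The top view (768 px wide) shows the mat with impellers at (298,334) and (475,342) and plugs at (348,324) and (410,344). The trays are at (321,234) and (435,234), the stand at (573,270) and the probe cap at (172,312). The orange look-alikes are at (237,395) and (287,405). The side view agrees, so next I'll measure precisely from depth.

```bash
cat > b.py <<'E'
from h import *
c=dict(np.load("top0.npz")); P=cloud(c); X,Y,Z=P[...,0],P[...,1],P[...,2]
def near(x,y,r,z0,z1): return (np.hypot(X-x,Y-y)<r)&(Z>z0)&(Z<z1)
for n,x,y,r,z0,z1 in [("impA",450,158,20,38,60),("impB",426,-183,20,38,60),("plugA",468,62,20,38,60),("plugB",432,-54,20,38,60),("cap",500,358,20,175,200),("foot",495,360,60,2,20)]:
    q=P[near(x,y,r,z0,z1)]; rc,rr=cv2.minEnclosingCircle(q[:,:2].astype(np.float32)); print(n,len(q),"mean",q.mean(0).round(1),"circle",np.round(rc,1),round(rr,1))
for n,x,y,r,z0,z1 in [("imptray",655,-116,110,14,34),("plugtray",662,58+54,75,14,34),("stand",555,-335,75,120,140),("standbase",555,-335,80,3,12),("cond",785,-35,140,20,60)]:
    m=near(x,y,r,z0,z1); q=P[m]
    b=cv2.minAreaRect(q[:,:2].astype(np.float32)); print(n,len(q),np.round(b[0],1),np.round(b[1],1),round(b[2],1),"z",np.percentile(q[:,2],[5,50,95]).round(1))
# bore: dark-ring / hole points under upper deck
m=near(555,-335,22,-5,118); q=P[m]; print("hole",len(q),q.mean(0).round(1), [np.round(at_z(c,uv,130)) for uv in [(382,180)]])
v,u=np.nonzero(m); uvm=[u.mean(),v.mean()]; print(uvm, at_z(c,uvm,130).round(1))
im=c["color"]; cr=np.hstack([cv2.resize(im[145:215,340:410],(390,390),interpolation=cv2.INTER_CUBIC),cv2.resize(im[170:240,95:165],(390,390),interpolation=cv2.INTER_CUBIC)])
cv2.imwrite("pics/crop1.png",cr)
E
python3 b.py
```

```text
impA 44 mean [454.6 165.8  47.8] circle [454. 166.] 10.6
impB 44 mean [ 431.2 -189.8   49. ] circle [ 430.9 -190.7] 10.8
plugA 37 mean [471.3  64.6  50.9] circle [471.4  64.6] 9.5
plugB 36 mean [430.5 -58.3  50.8] circle [430.2 -58.5] 9.5
cap 44 mean [498.5 361.4 182.8] circle [499.4 361.6] 10.8
foot 497 mean [495.4 353.7   5.8] circle [494.8 359.8] 59.8
imptray 341 [ 650.9 -115.5] [ 88.6 173.2] 9.5 z [16.3 25.5 30.4]
plugtray 246 [656.4 115.7] [ 63.  120.6] 10.3 z [16.2 25.3 30. ]
stand 795 [ 560.9 -359.8] [79.6 82.7] 48.9 z [126.7 131.2 135. ]
standbase 427 [ 550.7 -318.8] [155.9 126.1] 11.6 z [3.1 5.  9.8]
cond 1211 [752.6 -39. ] [213.3 224.6] 2.3 z [25.1 40.3 47.8]
hole 101 [ 547.8 -326.7   39.3] [array([ 560., -359.,  130.])]
[np.float64(362.36633663366337), np.float64(186.9009900990099)] [ 541.9 -303.7  130. ]
```

View pics/crop1.png

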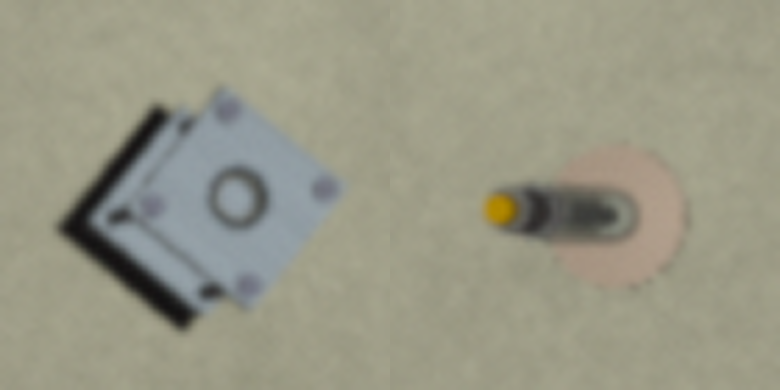

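The crop puts the stand's bore at about (382.4,180), which maps to (560,-360) at deck height. The probe cap is at about (114.4,207). Both agree with depth, so I'll square the tool's yaw and go to impeller B.

Call:
{"fn": "drive_tool", "kwargs": {"rows": [{"offset": [0,0,0],"spin": 8.5,"jaw": 94},{"offset": [0,0,0],"spin": 8.5,"jaw": 94},{"offset": [30,-37,0],"spin": 0,"jaw": 60},{"offset": [30,-37,0],"spin": 0,"jaw": 60},{"offset": [30,-37,0],"spin": 0,"jaw": 60},{"offset": [30,-37,0],"spin": 0,"jaw": 60},{"offset": [30,-37,0],"spin": 0,"jaw": 60},{"offset": [30,-37,0],"spin": 0,"jaw": 60},{"offset": [30,-37,0],"spin": 0,"jaw": 60},{"offset": [30,-37,0],"spin": 0,"jaw": 60},{"offset": [30,-37,0],"spin": 0,"jaw": 60},{"offset": [0,0,0],"spin": 0,"jaw": 60},{"offset": [0,0,0],"spin": 0,"jaw": 60}], "force": 25}}

```text
clock: 2.2
eef_pos: [430.9, -192.7, 302.6]
eef_rot: [3.142, 0.0, 0.001]
wrist_force: [-0.8, -0.4, -0.7]
finger_gap: 60.0
```

```bash
cat > w.py <<'E'
import sys
from h import *
s=manip.read_state(); print({k:np.round(s[k],3) for k in ("clock","joints","eef_pos","eef_rot","finger_gap","wrist_force")})
c=eyes.camera("wrist"); cv2.imwrite(f"pics/{sys.argv[1]}.png",c["color"])
for o,z in [a.split(":") for a in sys.argv[2:]]:
    for f in finder.find_in("wrist",o)[:3]: print(o,np.round(f["uv"],1),round(f["p"],2),"at z",at_z(c,f["uv"],float(z)).round(1),"depth",at_depth(c,f["uv"]).round(1))
P=cloud(c); q=P[(np.hypot(P[...,0]-s["eef_pos"][0],P[...,1]-s["eef_pos"][1])<60)&(P[...,2]>40)&(P[...,2]<60)]
if len(q): 
    print("top pts",len(q),q.mean(0).round(1),np.round(cv2.minEnclosingCircle(q[:,:2].astype(np.float32))[0],1))
E
python3 w.py w1 impeller_a:48
```

```text
{'clock': np.float64(2.2), 'joints': array([-0.498,  0.125,  1.733, -0.   ,  1.284,  1.071]), 'eef_pos': array([ 430.91 , -192.731,  302.582]), 'eef_rot': array([3.142e+00, 0.000e+00, 1.000e-03]), 'finger_gap': np.float64(59.95), 'wrist_force': array([-0.825, -0.408, -0.66 ])}
impeller_a [253.2 171. ] 0.95 at z [ 434.1 -193.1   48. ] depth [ 433.9 -193.1   46.6]
top pts 362 [ 427.6 -190.    47.5] [ 427.1 -189.9]
```

View pics/w1.png

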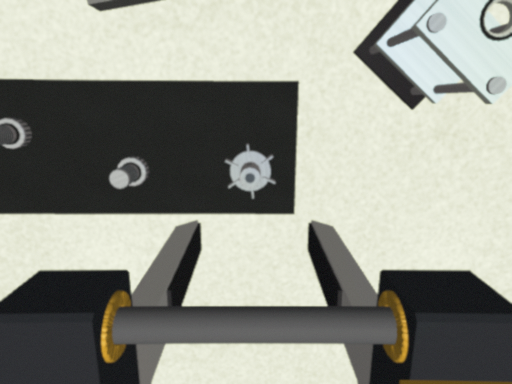

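Call:
{"fn": "drive_tool", "kwargs": {"rows": [{"offset": [-2,-3,45],"spin": 0,"jaw": 60},{"offset": [0,0,45],"spin": 0,"jaw": 60},{"offset": [0,0,45],"spin": 0,"jaw": 60},{"offset": [0,0,25],"spin": 0,"jaw": 60},{"offset": [0,0,15],"spin": 0,"jaw": 60},{"offset": [0,0,6],"spin": 0,"jaw": 60},{"offset": [0,0,0],"spin": 0,"jaw": 18},{"offset": [0,0,0],"spin": 0,"jaw": 18},{"offset": [0,0,0],"spin": 0,"jaw": 18},{"offset": [0,0,0],"spin": 0,"jaw": 18},{"offset": [0,0,0],"spin": 0,"jaw": 18},{"offset": [0,0,-10],"spin": 0,"jaw": 18},{"offset": [0,0,-20],"spin": 0,"jaw": 18},{"offset": [0,0,-30],"spin": 0,"jaw": 18},{"offset": [0,0,0],"spin": 0,"jaw": 18}], "force": 25}}

```text
clock: 3.8
eef_pos: [429.7, -190.9, 185.4]
eef_rot: [3.139, -0.005, -0.001]
wrist_force: [-0.5, 0.6, -1.8]
finger_gap: 20.7
```

Call:
{"fn": "drive_tool", "kwargs": {"rows": [{"offset": [38,-5.6,0],"spin": 0,"jaw": 18},{"offset": [38,-5.6,0],"spin": 0,"jaw": 18},{"offset": [38,-5.6,0],"spin": 0,"jaw": 18},{"offset": [38,-5.6,0],"spin": 0,"jaw": 18},{"offset": [38,-5.6,0],"spin": 0,"jaw": 18},{"offset": [38,-5.6,0],"spin": 0,"jaw": 18},{"offset": [0,0,0],"spin": 0,"jaw": 18},{"offset": [0,0,0],"spin": 0,"jaw": 18}]}}

```text
clock: 4.6
eef_pos: [656.4, -156.6, 180.4]
eef_rot: [-3.141, 0.002, -0.0]
wrist_force: [-0.9, 0.1, -2.7]
finger_gap: 20.5
```

```bash
python3 w.py w2 impeller_a:25 impeller_tray:20; cat >> /dev/null
python3 - <<'E'
from h import *
c=eyes.camera("side"); cv2.imwrite("pics/s2.png",np.hstack([cv2.resize(c["color"][120:270,160:360],(400,300)),cv2.resize(cv2.imread("pics/w2.png"),(400,300))]))
E
```

```text
{'clock': np.float64(4.6), 'joints': array([-0.288,  0.688,  1.241, -0.   ,  1.215,  1.283]), 'eef_pos': array([ 656.418, -156.63 ,  180.413]), 'eef_rot': array([-3.141e+00,  2.000e-03, -0.000e+00]), 'finger_gap': np.float64(20.479), 'wrist_force': array([-0.924,  0.141, -2.668])}
impeller_a [256.1 220.2] 0.82 at z [ 642.8 -159.4   25. ] depth [ 666.  -159.    88.8]
impeller_tray [176.6 196.5] 0.96 at z [ 659.5 -100.8   20. ] depth [654.7 -96.8   3.2]
```

View pics/s2.png

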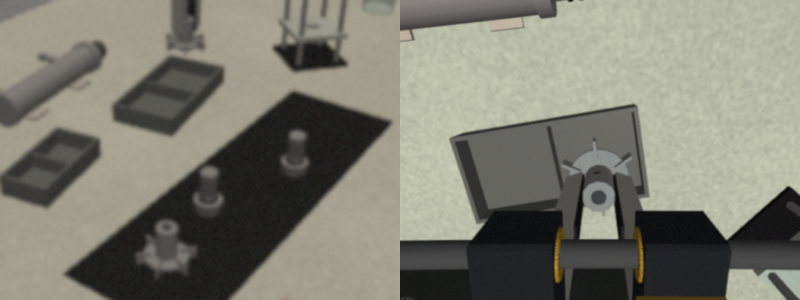

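The impeller is held level over the right bay of the large tray. I'll lower it in two parts, checking the height before I release.

Call:
{"fn": "drive_tool", "kwargs": {"rows": [{"offset": [1,0,20],"spin": 0,"jaw": 18},{"offset": [0,0,20],"spin": 0,"jaw": 18},{"offset": [0,0,10],"spin": 0,"jaw": 18},{"offset": [0,0,4],"spin": 0,"jaw": 18},{"offset": [0,0,3],"spin": 0,"jaw": 18},{"offset": [0,0,0],"spin": 0,"jaw": 18},{"offset": [0,0,0],"spin": 0,"jaw": 18}]}}

```text
clock: 5.5
eef_pos: [657.9, -157.0, 125.4]
eef_rot: [3.141, -0.001, -0.001]
wrist_force: [-1.2, -0.9, -2.1]
finger_gap: 20.2
```

Call:
{"fn": "drive_tool", "kwargs": {"rows": [{"offset": [0,0,1.5],"spin": 0,"jaw": 18},{"offset": [0,0,1.5],"spin": 0,"jaw": 18},{"offset": [0,0,0],"spin": 0,"jaw": 45},{"offset": [0,0,0],"spin": 0,"jaw": 45},{"offset": [0,0,0],"spin": 0,"jaw": 45},{"offset": [0,0,-10],"spin": 0,"jaw": 45},{"offset": [0,0,-25],"spin": 0,"jaw": 60},{"offset": [0,0,-35],"spin": 0,"jaw": 60},{"offset": [-25.5,-40,0],"spin": 0,"jaw": 60},{"offset": [-25.5,-40,0],"spin": 0,"jaw": 60},{"offset": [-25.5,-40,0],"spin": 0,"jaw": 60},{"offset": [-25.5,-40,0],"spin": 0,"jaw": 60},{"offset": [-25.5,-40,0],"spin": 0,"jaw": 60},{"offset": [-25.5,-40,0],"spin": 0,"jaw": 60},{"offset": [-25.5,-40,0],"spin": 0,"jaw": 60},{"offset": [-25.5,-40,0],"spin": 0,"jaw": 60},{"offset": [0,0,0],"spin": 0,"jaw": 60},{"offset": [0,0,0],"spin": 0,"jaw": 60}]}}

```text
clock: 7.3
eef_pos: [453.9, 163.9, 192.4]
eef_rot: [-3.141, -0.001, 0.001]
wrist_force: [-0.0, -0.6, 1.5]
finger_gap: 60.1
```

```bash
cat > w3.py <<'E'
from h import *
import sys
s=manip.read_state(); c=eyes.camera("wrist"); P=cloud(c)
print(s["eef_pos"].round(1) if hasattr(s["eef_pos"],"round") else s["eef_pos"])
x,y=float(sys.argv[1]),float(sys.argv[2])
q=P[(np.hypot(P[...,0]-x,P[...,1]-y)<25)&(P[...,2]>40)&(P[...,2]<57)]
if len(q): print("wrist",len(q),q.mean(0).round(1),np.round(cv2.minEnclosingCircle(q[:,:2].astype(np.float32)),1) if 0 else np.round(cv2.minEnclosingCircle(q[:,:2].astype(np.float32))[0],1))
c=eyes.camera("top"); P=cloud(c)
for n,x,y,z0 in [("bayI-",658,-157,35),("bayI+",644,-74,35),("bayP+",651,144,35),("bayP-",662,87,35)]:
    q=P[(np.hypot(P[...,0]-x,P[...,1]-y)<30)&(P[...,2]>z0)&(P[...,2]<65)]
    print(n,len(q),np.median(q,0).round(1) if len(q) else "")
E
python3 w3.py 454 166
```

```text
[453.9 163.9 192.4]
wrist 768 [451.6 165.9  47.2] [450.6 166. ]
bayI- 48 [ 660.2 -158.    50. ]
bayI+ 0 
bayP+ 0 
bayP- 0
```

Call:
{"fn": "drive_tool", "kwargs": {"rows": [{"offset": [-2,-2,25],"spin": 0,"jaw": 60},{"offset": [0,0,25],"spin": 0,"jaw": 60},{"offset": [0,0,15],"spin": 0,"jaw": 60},{"offset": [0,0,6],"spin": 0,"jaw": 60},{"offset": [0,0,0],"spin": 0,"jaw": 18},{"offset": [0,0,0],"spin": 0,"jaw": 18},{"offset": [0,0,0],"spin": 0,"jaw": 18},{"offset": [0,0,0],"spin": 0,"jaw": 18},{"offset": [0,0,0],"spin": 0,"jaw": 18}]}}

```text
clock: 8.3
eef_pos: [452.1, 165.3, 121.1]
eef_rot: [-3.141, -0.001, -0.001]
wrist_force: [0.2, 0.7, 1.0]
finger_gap: 23.6
```

Call:
{"fn": "drive_tool", "kwargs": {"rows": [{"offset": [0,0,-10],"spin": 0,"jaw": 18},{"offset": [0,0,-25],"spin": 0,"jaw": 18},{"offset": [0,0,-25],"spin": 0,"jaw": 18},{"offset": [24,30,0],"spin": 0,"jaw": 18},{"offset": [24,30,0],"spin": 0,"jaw": 18},{"offset": [24,30,0],"spin": 0,"jaw": 18},{"offset": [24,30,0],"spin": 0,"jaw": 18},{"offset": [24,30,0],"spin": 0,"jaw": 18},{"offset": [24,30,0],"spin": 0,"jaw": 18},{"offset": [24,30,0],"spin": 0,"jaw": 18},{"offset": [24,30,0],"spin": 0,"jaw": 18},{"offset": [0,0,0],"spin": 0,"jaw": 18},{"offset": [0,0,0],"spin": 0,"jaw": 18}]}}

```text
clock: 9.6
eef_pos: [643.6, -75.4, 180.7]
eef_rot: [-3.141, 0.001, -0.002]
wrist_force: [-0.3, -0.6, -1.7]
finger_gap: 20.2
```

Call:
{"fn": "drive_tool", "kwargs": {"rows": [{"offset": [0,0,20],"spin": 0,"jaw": 18},{"offset": [0,0,20],"spin": 0,"jaw": 18},{"offset": [0,0,10],"spin": 0,"jaw": 18},{"offset": [0,0,5],"spin": 0,"jaw": 18},{"offset": [0,0,2],"spin": 0,"jaw": 18},{"offset": [0,0,1],"spin": 0,"jaw": 18},{"offset": [0,0,0],"spin": 0,"jaw": 18},{"offset": [0,0,0],"spin": 0,"jaw": 45},{"offset": [0,0,0],"spin": 0,"jaw": 45},{"offset": [0,0,0],"spin": 0,"jaw": 45},{"offset": [0,0,-10],"spin": 0,"jaw": 45},{"offset": [0,0,-25],"spin": 0,"jaw": 60},{"offset": [0,0,-35],"spin": 0,"jaw": 60},{"offset": [-35,-28,0],"spin": 0,"jaw": 60},{"offset": [-35,-28,0],"spin": 0,"jaw": 60},{"offset": [-35,-28,0],"spin": 0,"jaw": 60},{"offset": [-35,-28,0],"spin": 0,"jaw": 60},{"offset": [-35,-28,0],"spin": 0,"jaw": 60},{"offset": [0,0,0],"spin": 0,"jaw": 60},{"offset": [0,0,0],"spin": 0,"jaw": 60}]}}

```text
clock: 11.6
eef_pos: [469.0, 65.6, 193.8]
eef_rot: [-3.142, -0.002, 0.0]
wrist_force: [0.0, -0.7, -0.8]
finger_gap: 59.7
```

```bash
python3 w3.py 471 64
```

```text
[469.   65.6 193.8]
wrist 680 [468.6  65.3  49.7] [467.5  65.3]
bayI- 48 [ 660. -158.   50.]
bayI+ 48 [646.6 -77.3  49.7]
bayP+ 0 
bayP- 0
```

Call:
{"fn": "drive_tool", "kwargs": {"rows": [{"offset": [0,0,25],"spin": 0,"jaw": 60},{"offset": [0,0,25],"spin": 0,"jaw": 60},{"offset": [0,0,15],"spin": 0,"jaw": 60},{"offset": [0,0,6],"spin": 0,"jaw": 60},{"offset": [0,0,0],"spin": 0,"jaw": 15},{"offset": [0,0,0],"spin": 0,"jaw": 15},{"offset": [0,0,0],"spin": 0,"jaw": 15},{"offset": [0,0,0],"spin": 0,"jaw": 15},{"offset": [0,0,0],"spin": 0,"jaw": 15},{"offset": [0,0,0],"spin": 0,"jaw": 15}]}}

```text
clock: 12.7
eef_pos: [469.0, 65.3, 121.9]
eef_rot: [-3.142, -0.001, -0.001]
wrist_force: [-1.1, -0.1, 1.9]
finger_gap: 18.3
```

Call:
{"fn": "drive_tool", "kwargs": {"rows": [{"offset": [0,0,-10],"spin": 0,"jaw": 15},{"offset": [0,0,-25],"spin": 0,"jaw": 15},{"offset": [0,0,-25],"spin": 0,"jaw": 15},{"offset": [30,-13,0],"spin": 0,"jaw": 15},{"offset": [30,-13,0],"spin": 0,"jaw": 15},{"offset": [30,-13,0],"spin": 0,"jaw": 15},{"offset": [30,-13,0],"spin": 0,"jaw": 15},{"offset": [30,-13,0],"spin": 0,"jaw": 15},{"offset": [30,-13,0],"spin": 0,"jaw": 15},{"offset": [2,-1,0],"spin": 0,"jaw": 15},{"offset": [0,0,0],"spin": 0,"jaw": 15},{"offset": [0,0,0],"spin": 0,"jaw": 15}]}}

```text
clock: 13.9
eef_pos: [650.3, 143.7, 181.9]
eef_rot: [3.141, 0.0, -0.001]
wrist_force: [-0.5, -0.1, -0.5]
finger_gap: 18.9
```

Call:
{"fn": "drive_tool", "kwargs": {"rows": [{"offset": [0,0,20],"spin": 0,"jaw": 15},{"offset": [0,0,20],"spin": 0,"jaw": 15},{"offset": [0,0,10],"spin": 0,"jaw": 15},{"offset": [0,0,5],"spin": 0,"jaw": 15},{"offset": [0,0,2],"spin": 0,"jaw": 15},{"offset": [0,0,1],"spin": 0,"jaw": 15},{"offset": [0,0,0],"spin": 0,"jaw": 15},{"offset": [0,0,0],"spin": 0,"jaw": 38},{"offset": [0,0,0],"spin": 0,"jaw": 38},{"offset": [0,0,0],"spin": 0,"jaw": 38},{"offset": [0,0,-10],"spin": 0,"jaw": 38},{"offset": [0,0,-25],"spin": 0,"jaw": 60},{"offset": [0,0,-35],"spin": 0,"jaw": 60},{"offset": [-37,34,0],"spin": 0,"jaw": 60},{"offset": [-37,34,0],"spin": 0,"jaw": 60},{"offset": [-37,34,0],"spin": 0,"jaw": 60},{"offset": [-37,34,0],"spin": 0,"jaw": 60},{"offset": [-37,33,0],"spin": 0,"jaw": 60},{"offset": [-36,33,0],"spin": 0,"jaw": 60},{"offset": [0,0,0],"spin": 0,"jaw": 60}]}}

```text
clock: 15.9
eef_pos: [427.7, -59.4, 194.4]
eef_rot: [3.141, 0.0, -0.004]
wrist_force: [0.5, -0.1, 1.2]
finger_gap: 60.2
```

```bash
python3 w3.py 429 -58
```

```text
[427.7 -59.4 194.4]
wrist 680 [427.6 -58.9  49.6] [426.7 -58.9]
bayI- 47 [ 660.1 -158.1   49.2]
bayI+ 47 [646.5 -77.2  49.3]
bayP+ 39 [652.1 141.2  52.1]
bayP- 0
```

Call:
{"fn": "drive_tool", "kwargs": {"rows": [{"offset": [0,0,25],"spin": 0,"jaw": 60},{"offset": [0,0,25],"spin": 0,"jaw": 60},{"offset": [0,0,15],"spin": 0,"jaw": 60},{"offset": [0,0,7],"spin": 0,"jaw": 60},{"offset": [0,0,0],"spin": 0,"jaw": 15},{"offset": [0,0,0],"spin": 0,"jaw": 15},{"offset": [0,0,0],"spin": 0,"jaw": 15},{"offset": [0,0,0],"spin": 0,"jaw": 15},{"offset": [0,0,0],"spin": 0,"jaw": 15},{"offset": [0,0,0],"spin": 0,"jaw": 15}]}}

```text
clock: 17.0
eef_pos: [430.6, -57.1, 121.9]
eef_rot: [3.141, -0.001, -0.001]
wrist_force: [-0.4, -0.2, 2.6]
finger_gap: 18.5
```

Call:
{"fn": "drive_tool", "kwargs": {"rows": [{"offset": [0,0,-10],"spin": 0,"jaw": 15},{"offset": [0,0,-25],"spin": 0,"jaw": 15},{"offset": [0,0,-25],"spin": 0,"jaw": 15},{"offset": [33.5,-21,0],"spin": 0,"jaw": 15},{"offset": [33.5,-21,0],"spin": 0,"jaw": 15},{"offset": [33.5,-21,0],"spin": 0,"jaw": 15},{"offset": [33.5,-21,0],"spin": 0,"jaw": 15},{"offset": [33.5,-21,0],"spin": 0,"jaw": 15},{"offset": [33.5,-21,0],"spin": 0,"jaw": 15},{"offset": [33.5,-21,0],"spin": 0,"jaw": 15},{"offset": [0,0,0],"spin": 0,"jaw": 15},{"offset": [0,0,0],"spin": 0,"jaw": 15}]}}

```text
clock: 18.2
eef_pos: [664.9, 89.9, 181.3]
eef_rot: [3.141, 0.001, -0.0]
wrist_force: [-0.1, -0.4, -1.5]
finger_gap: 18.5
```

Call:
{"fn": "drive_tool", "kwargs": {"rows": [{"offset": [-3,3.5,20],"spin": 0,"jaw": 15},{"offset": [0,0,20],"spin": 0,"jaw": 15},{"offset": [0,0,10],"spin": 0,"jaw": 15},{"offset": [0,0,4.5],"spin": 0,"jaw": 15},{"offset": [0,0,2],"spin": 0,"jaw": 15},{"offset": [0,0,1],"spin": 0,"jaw": 15},{"offset": [0,0,0],"spin": 0,"jaw": 15},{"offset": [0,0,0],"spin": 0,"jaw": 38},{"offset": [0,0,0],"spin": 0,"jaw": 38},{"offset": [0,0,0],"spin": 0,"jaw": 38},{"offset": [0,0,-10],"spin": 0,"jaw": 38},{"offset": [0,0,-25],"spin": 0,"jaw": 60},{"offset": [0,0,-40],"spin": 0,"jaw": 60},{"offset": [0,0,-45],"spin": 0,"jaw": 60},{"offset": [0,0,-45],"spin": 0,"jaw": 60},{"offset": [0,0,-40],"spin": 0,"jaw": 60},{"offset": [0,0,0],"spin": 0,"jaw": 60}]}}

```text
clock: 19.9
eef_pos: [662.6, 86.3, 336.8]
eef_rot: [-3.141, -0.011, -0.001]
wrist_force: [0.6, -0.3, -0.5]
finger_gap: 60.1
```

Call:
{"fn": "drive_tool", "kwargs": {"rows": [{"offset": [-23,-38,0],"spin": 0,"jaw": 60},{"offset": [-23,-38,0],"spin": 0,"jaw": 60},{"offset": [-23,-38,0],"spin": 0,"jaw": 60},{"offset": [-23,-38,0],"spin": 0,"jaw": 60},{"offset": [-23,-38,0],"spin": 0,"jaw": 60},{"offset": [-23,-38,0],"spin": 0,"jaw": 60},{"offset": [-23,-38,0],"spin": 0,"jaw": 60},{"offset": [0,0,0],"spin": 0,"jaw": 60},{"offset": [0,0,0],"spin": 0,"jaw": 60}]}}

```text
clock: 20.8
eef_pos: [500.8, 352.8, 329.2]
eef_rot: [3.141, -0.0, 0.001]
wrist_force: [-0.3, 0.1, 0.1]
finger_gap: 60.1
```

```bash
python3 w.py w4 probe:165; python3 w3.py 0 0
python3 - <<'E'
from h import *
c=eyes.camera("wrist"); P=cloud(c); X,Y,Z=P[...,0],P[...,1],P[...,2]
for n,z0,z1,r in [("cap",183,192,14),("body",165,180,20),("collar",136,144,20),("foot",4,15,45)]:
    m=(np.hypot(X-498,Y-361)<r)&(Z>z0)&(Z<z1); q=P[m]
    if len(q): print(n,len(q),q.mean(0).round(1),np.round(cv2.minEnclosingCircle(q[:,:2].astype(np.float32)),1) if 0 else cv2.minEnclosingCircle(q[:,:2].astype(np.float32)))
for n in("top","side"):
    c=eyes.camera(n); print([(n,f["uv"],f["p"]) for f in finder.find_in(n,"probe")[:2]])
    if n=="top":
        for uv,z in [((114.4,207.1),187)]: print(at_z(c,uv,z))
E
```

```text
{'clock': np.float64(20.8), 'joints': array([ 0.554,  0.424,  1.291, -0.   ,  1.426,  2.124]), 'eef_pos': array([500.848, 352.84 , 329.203]), 'eef_rot': array([ 3.141e+00, -0.000e+00,  1.000e-03]), 'finger_gap': np.float64(60.123), 'wrist_force': array([-0.331,  0.133,  0.11 ])}
probe [238.  199.4] 0.58 at z [500.9 363.6 165. ] depth [503.9 363.1 175.2]
top pts 83 [507.7 362.   50.1] [499.6 364.1]
[501.8 351.6 329.2]
bayI- 47 [ 659.8 -158.1   49.3]
bayI+ 48 [646.4 -77.3  49.2]
bayP+ 39 [652.  141.3  52.1]
bayP- 41 [662.   84.6  51.5]
cap 352 [496.3 364.1 186.4] ((495.668701171875, 364.3466796875), 7.662868976593018)
body 409 [500.4 363.4 173.8] ((495.8036804199219, 364.1292419433594), 11.276371002197266)
collar 229 [502.9 362.7 139.5] ((496.3304443359375, 363.6878356933594), 13.833047866821289)
foot 2035 [504.7 362.6   5.7] ((495.8743591308594, 363.9117431640625), 40.01325607299805)
[]
[498.94017652 363.24509568 187.        ]
[('side', [139.9, 235.5], 0.57)]
```

View pics/w4.png

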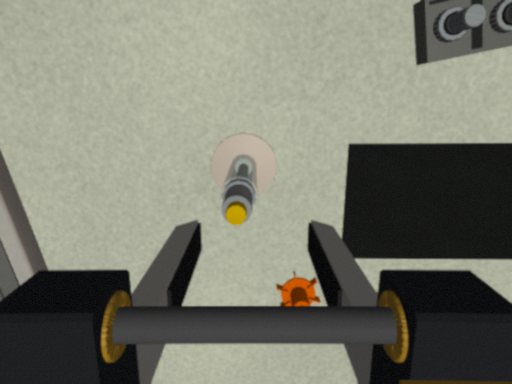

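The four placed parts read correctly: both hub tops are near z 49 and both plug tops near z 52. The probe stands upright at about (497,364), with its cap at pixel (236,213) in the wrist view. Grasping it next.

Call:
{"fn": "drive_tool", "kwargs": {"rows": [{"offset": [-3,-11,0],"spin": 0,"jaw": 60},{"offset": [0,0,25],"spin": 0,"jaw": 60},{"offset": [0,0,25],"spin": 0,"jaw": 60},{"offset": [0,0,25],"spin": 0,"jaw": 60},{"offset": [0,0,10],"spin": 0,"jaw": 60},{"offset": [0,0,4],"spin": 0,"jaw": 60},{"offset": [0,0,0],"spin": 0,"jaw": 18},{"offset": [0,0,0],"spin": 0,"jaw": 18},{"offset": [0,0,0],"spin": 0,"jaw": 18},{"offset": [0,0,0],"spin": 0,"jaw": 18},{"offset": [0,0,0],"spin": 0,"jaw": 18},{"offset": [0,0,0],"spin": 0,"jaw": 18}], "force": 40}}

```text
clock: 22.45
eef_pos: [498.4, 363.4, 240.5]
eef_rot: [-3.141, -0.0, -0.001]
wrist_force: [-0.4, 1.5, 3.1]
finger_gap: 21.5
```

Call:
{"fn": "drive_tool", "kwargs": {"rows": [{"offset": [0,0,-10],"spin": 0,"jaw": 18},{"offset": [0,0,-20],"spin": 0,"jaw": 18},{"offset": [0,0,-25],"spin": 0,"jaw": 18},{"offset": [0,0,-25],"spin": 0,"jaw": 18},{"offset": [0,0,-25],"spin": 0,"jaw": 18},{"offset": [0,0,-25],"spin": 0,"jaw": 18},{"offset": [0,0,-20],"spin": 0,"jaw": 18},{"offset": [0,0,-10],"spin": 0,"jaw": 18},{"offset": [0,0,0],"spin": 0,"jaw": 18},{"offset": [0,0,0],"spin": 0,"jaw": 18}]}}

```text
clock: 23.45
eef_pos: [498.3, 363.3, 399.2]
eef_rot: [3.141, 0.001, -0.001]
wrist_force: [0.0, -0.3, -1.3]
finger_gap: 21.5
```

Call:
{"fn": "drive_tool", "kwargs": {"rows": [{"offset": [2,20,0],"jaw": 18},{"offset": [3,35,0],"jaw": 18},{"offset": [3,40,0],"jaw": 18},{"offset": [3,40,0],"jaw": 18},{"offset": [3,40,0],"jaw": 18},{"offset": [3,40,0],"jaw": 18},{"offset": [3,40,0],"jaw": 18},{"offset": [3,40,0],"jaw": 18},{"offset": [3,40,0],"jaw": 18},{"offset": [3,40,0],"jaw": 18},{"offset": [3,40,0],"jaw": 18},{"offset": [3,40,0],"jaw": 18},{"offset": [4,40,0],"jaw": 18},{"offset": [4,40,0],"jaw": 18},{"offset": [4,40,0],"jaw": 18},{"offset": [4,40,0],"jaw": 18},{"offset": [4,40,0],"jaw": 18},{"offset": [4,33,0],"jaw": 18},{"offset": [2,15,0],"jaw": 18},{"offset": [0,0,0],"jaw": 18}]}}

```text
validation failed for argument at $.ro...
```

```bash
cat > p.py <<'E'
from h import *
import sys
s=manip.read_state(); print(np.round(s["eef_pos"],1),np.round(s["eef_rot"],3),s["clock"])
ims=[]
for n in ("wrist","side","top"):
    c=eyes.camera(n); ims.append(c["color"]); P=cloud(c); X,Y,Z=P[...,0],P[...,1],P[...,2]
    m=(np.hypot(X-560,Y+360)<62)&(Z>125)&(Z<137)
    q=P[m]
    if len(q)>20: b=cv2.minAreaRect(q[:,:2].astype(np.float32)); print(n,"deck",len(q),np.round(b[0],1),np.round(b[1],1),round(b[2],1))
    x,y=s["eef_pos"][:2]
    for z0,z1 in [(165,190),(190,215),(215,240),(240,270)]:
        q=P[(np.hypot(X-x,Y-y)<20)&(Z>z0)&(Z<z1)]
        if len(q)>5: print(n,z0,len(q),q.mean(0).round(1))
w,sd,tp=ims
a=sd[60:190,240:400]
cv2.imwrite(f"pics/{sys.argv[1]}.png",np.hstack([cv2.resize(w,(400,300)),cv2.resize(a,(369,300),interpolation=cv2.INTER_CUBIC)]))
E
python3 p.py p1
```

```text
[498.3 363.3 399.2] [ 3.141e+00  1.000e-03 -1.000e-03] 23.45
wrist 165 48 [499.4 361.6 182.2]
wrist 190 99 [499.7 361.6 202.9]
wrist 215 123 [499.8 361.8 228.2]
wrist 240 140 [500.  361.6 251.5]
side deck 312 [ 557.3 -357.1] [82.3 85.3] 49.9
side 165 83 [493.2 364.8 181.7]
side 190 135 [492.9 365.2 202.7]
side 215 147 [493.  365.2 227.7]
side 240 187 [493.1 365.3 255.1]
top deck 776 [ 560.3 -359.5] [80.5 82.1] 48.7
top 165 7 [497.3 355.6 180.8]
```

View pics/p1.png

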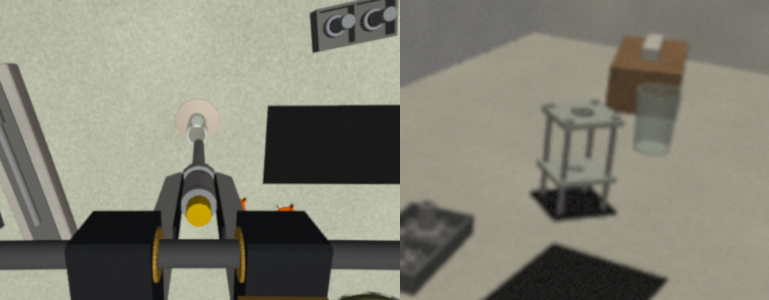

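The move was refused because "spin" was missing. The picture shows the probe lifted clear and straight above the cylinder, with its cap at (198,211). Resending the move with "spin" in each row.

Call:
{"fn": "drive_tool", "kwargs": {"rows": [{"offset": [2,20,0],"spin": 0,"jaw": 18},{"offset": [3,35,0],"spin": 0,"jaw": 18},{"offset": [3,40,0],"spin": 0,"jaw": 18},{"offset": [3,40,0],"spin": 0,"jaw": 18},{"offset": [3,40,0],"spin": 0,"jaw": 18},{"offset": [3,40,0],"spin": 0,"jaw": 18},{"offset": [3,40,0],"spin": 0,"jaw": 18},{"offset": [3,40,0],"spin": 0,"jaw": 18},{"offset": [3,40,0],"spin": 0,"jaw": 18},{"offset": [3,40,0],"spin": 0,"jaw": 18},{"offset": [3,40,0],"spin": 0,"jaw": 18},{"offset": [3,40,0],"spin": 0,"jaw": 18},{"offset": [4,40,0],"spin": 0,"jaw": 18},{"offset": [4,40,0],"spin": 0,"jaw": 18},{"offset": [4,40,0],"spin": 0,"jaw": 18},{"offset": [4,40,0],"spin": 0,"jaw": 18},{"offset": [4,40,0],"spin": 0,"jaw": 18},{"offset": [4,33,0],"spin": 0,"jaw": 18},{"offset": [2,15,0],"spin": 0,"jaw": 18},{"offset": [0,0,0],"spin": 0,"jaw": 18}]}}

```text
clock: 25.6
eef_pos: [558.5, -341.5, 398.5]
eef_rot: [-3.14, 0.002, -0.003]
wrist_force: [0.0, 1.0, -2.7]
finger_gap: 22.0
```

Call:
{"fn": "drive_tool", "kwargs": {"rows": [{"offset": [0,0,0],"spin": 0,"jaw": 18},{"offset": [0,0,0],"spin": 0,"jaw": 18},{"offset": [0,0,0],"spin": 0,"jaw": 18}]}}

```text
clock: 25.9
eef_pos: [558.9, -338.7, 400.5]
eef_rot: [3.141, -0.0, 0.0]
wrist_force: [-0.4, -0.2, -1.4]
finger_gap: 21.4
```

```bash
python3 p.py p2
```

```text
[ 558.9 -338.7  400.5] [ 3.141 -0.     0.   ] 25.9
wrist deck 4955 [ 556.2 -360.3] [80.6 81. ] 49.8
wrist 165 44 [ 560.4 -340.3  183.1]
wrist 190 97 [ 560.5 -340.3  203.1]
wrist 215 119 [ 560.5 -340.3  228.3]
wrist 240 149 [ 560.9 -340.4  252.3]
side deck 311 [ 558.2 -358.2] [82.  86.6] 49.5
side 165 23 [ 556.6 -334.8  181.1]
side 190 38 [ 556.7 -335.1  201.8]
side 215 40 [ 556.6 -335.1  227.6]
side 240 50 [ 556.3 -335.   255.2]
top deck 278 [ 553.7 -344.2] [66.2 51.2] 49.2
```

View pics/p2.png

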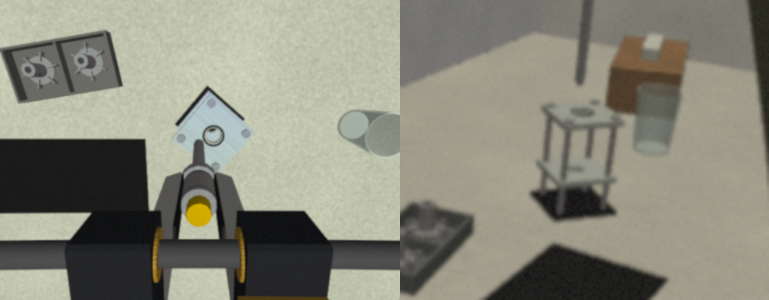

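The wrist and side views, taken relative to the shaft, put the bore about 20 mm further in -y, so the target is (559,-359). I'll shift and lower the tip through the upper deck.

Call:
{"fn": "drive_tool", "kwargs": {"rows": [{"offset": [0,10,0],"spin": 0,"jaw": 18},{"offset": [0,10,0],"spin": 0,"jaw": 18},{"offset": [0,0,0],"spin": 0,"jaw": 18},{"offset": [0,0,15],"spin": 0,"jaw": 18},{"offset": [0,0,15],"spin": 0,"jaw": 18},{"offset": [0,0,5],"spin": 0,"jaw": 18},{"offset": [0,0,5],"spin": 0,"jaw": 18},{"offset": [0,0,5],"spin": 0,"jaw": 18},{"offset": [0,0,5],"spin": 0,"jaw": 18},{"offset": [0,0,5],"spin": 0,"jaw": 18},{"offset": [0,0,0],"spin": 0,"jaw": 18},{"offset": [0,0,0],"spin": 0,"jaw": 18}]}}

```text
clock: 27.25
eef_pos: [558.7, -359.7, 345.3]
eef_rot: [3.142, -0.0, -0.001]
wrist_force: [0.6, -1.5, -1.9]
finger_gap: 21.2
```

```bash
python3 p.py p3
python3 - <<'E'
from cell import manip; s=manip.read_state(); print(s["wrist_force"],s["moment"])
E
```

```text
[ 558.7 -359.7  345.3] [ 3.142e+00 -0.000e+00 -1.000e-03] 27.25
wrist deck 6194 [ 556.1 -360. ] [80.7 81. ] 49.2
wrist 165 131 [ 560.4 -361.1  178.1]
wrist 190 116 [ 560.7 -361.4  199.6]
wrist 215 101 [ 567.7 -361.3  237.7]
wrist 240 1464 [ 565.4 -360.3  255.7]
side deck 300 [ 556.2 -356.3] [81.8 84.3] 49.4
side 165 38 [ 556.5 -356.1  177.7]
side 190 35 [ 556.7 -356.2  202.9]
side 215 42 [ 555.  -354.2  228.4]
side 240 82 [ 552.5 -352.6  252.2]
top deck 327 [ 554.1 -352.5] [78.  62.7] 48.5
[-0.29931999 -0.08636875 -1.30978332] [-0.00012406  0.0045014   0.00889183]
```

View pics/p3.png

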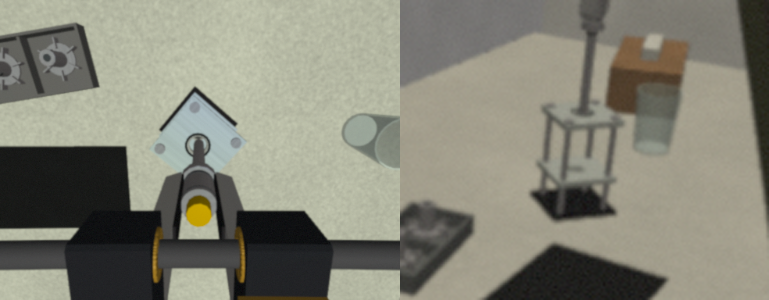

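The wrist view shows the tip inside the upper bore at (198,146), with only the probe's weight on the wrist. I'll nudge it +1 mm in y and continue down.

Call:
{"fn": "drive_tool", "kwargs": {"rows": [{"offset": [0,-1,5],"spin": 0,"jaw": 18},{"offset": [0,0,10],"spin": 0,"jaw": 18},{"offset": [0,0,10],"spin": 0,"jaw": 18},{"offset": [0,0,10],"spin": 0,"jaw": 18},{"offset": [0,0,5],"spin": 0,"jaw": 18},{"offset": [0,0,5],"spin": 0,"jaw": 18},{"offset": [0,0,5],"spin": 0,"jaw": 18},{"offset": [0,0,5],"spin": 0,"jaw": 18},{"offset": [0,0,5],"spin": 0,"jaw": 18},{"offset": [0,0,10],"spin": 0,"jaw": 18},{"offset": [0,0,10],"spin": 0,"jaw": 18},{"offset": [0,0,10],"spin": 0,"jaw": 18},{"offset": [0,0,0],"spin": 0,"jaw": 18},{"offset": [0,0,0],"spin": 0,"jaw": 18}]}}

```text
clock: 28.8
eef_pos: [558.7, -358.7, 255.0]
eef_rot: [-3.141, 0.0, -0.001]
wrist_force: [0.2, 0.6, -1.4]
finger_gap: 21.1
```

Call:
{"fn": "drive_tool", "kwargs": {"rows": [{"offset": [0,0,6],"spin": 0,"jaw": 18},{"offset": [0,0,4],"spin": 0,"jaw": 18},{"offset": [0,0,2],"spin": 0,"jaw": 18},{"offset": [0,0,1],"spin": 0,"jaw": 18},{"offset": [0,0,1],"spin": 0,"jaw": 18},{"offset": [0,0,0],"spin": 0,"jaw": 18},{"offset": [0,0,0],"spin": 0,"jaw": 18}]}}

```text
clock: 29.5
eef_pos: [558.7, -358.7, 241.3]
eef_rot: [3.141, -0.0, -0.001]
wrist_force: [-0.4, 0.1, -1.8]
finger_gap: 21.6
```

Call:
{"fn": "drive_tool", "kwargs": {"rows": [{"offset": [0,0,0],"spin": 0,"jaw": 45},{"offset": [0,0,0],"spin": 0,"jaw": 45},{"offset": [0,0,0],"spin": 0,"jaw": 45},{"offset": [0,0,0],"spin": 0,"jaw": 45},{"offset": [0,0,-10],"spin": 0,"jaw": 45},{"offset": [0,0,-20],"spin": 0,"jaw": 45},{"offset": [0,0,-30],"spin": 0,"jaw": 45},{"offset": [0,0,-30],"spin": 0,"jaw": 45},{"offset": [0,0,-30],"spin": 0,"jaw": 45},{"offset": [0,0,0],"spin": 0,"jaw": 45},{"offset": [-40,0,0],"spin": 0,"jaw": 45},{"offset": [-40,0,0],"spin": 0,"jaw": 45},{"offset": [-40,0,0],"spin": 0,"jaw": 45},{"offset": [0,0,0],"spin": 0,"jaw": 45},{"offset": [0,0,0],"spin": 0,"jaw": 45}]}}

```text
clock: 31.0
eef_pos: [438.4, -358.7, 361.7]
eef_rot: [3.141, -0.001, -0.002]
wrist_force: [0.5, 0.5, -0.3]
finger_gap: 44.8
```

```bash
python3 w3.py 0 0
python3 - <<'E'
from h import *
s=manip.read_state(); print(s["clock"],s["wrist_force"])
ims=[]
for n in ("top","side","wrist"):
    c=eyes.camera(n); P=cloud(c); X,Y,Z=P[...,0],P[...,1],P[...,2]; ims.append(c["color"])
    for nm,z0,z1,r in [("cap",180,195,16),("body",150,172,18),("collar",137,144,20)]:
        q=P[(np.hypot(X-559,Y+359)<r)&(Z>z0)&(Z<z1)]
        if len(q)>4: print(n,nm,len(q),q.mean(0).round(1),"zmax",np.percentile(q[:,2],90).round(1))
cv2.imwrite("pics/f.png",np.hstack([cv2.resize(ims[0][60:260,80:420],(425,250)),cv2.resize(ims[1][60:260,120:400],(350,250))]))
E
```

```text
[ 438.4 -358.7  361.7]
bayI- 46 [ 660.2 -158.2   50. ]
bayI+ 48 [646.3 -77.4  49.8]
bayP+ 39 [652.1 141.2  52.6]
bayP- 41 [661.7  84.4  51.9]
31.1 [ 0.19948983 -0.40028299  1.21096238]
top cap 30 [ 560.1 -357.9  187.8] zmax 191.2
top body 16 [ 557.3 -351.8  158.6] zmax 168.1
top collar 24 [ 558.6 -353.4  139.9] zmax 141.6
side cap 20 [ 556.2 -356.3  184.5] zmax 187.6
side body 55 [ 554.9 -350.9  160.7] zmax 169.7
side collar 24 [ 555.1 -350.4  140.6] zmax 143.2
wrist cap 414 [ 555.7 -360.4  186.3] zmax 187.4
wrist body 97 [ 547.4 -360.4  162.1] zmax 170.9
wrist collar 178 [ 548.6 -360.7  139.4] zmax 140.5
```

View pics/f.png

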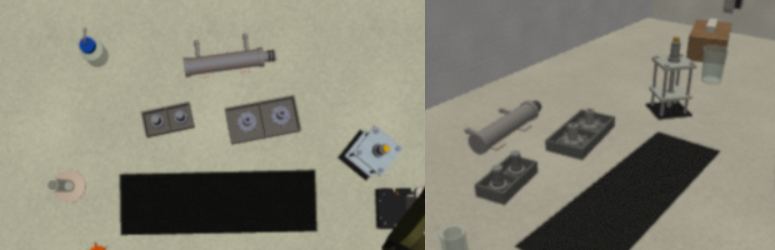

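The final picture shows the impellers and plugs each in their own bays, the probe through both decks of the stand, and the condenser in place. The cap top at z 187 and collar top at z 140 match a seated probe. Handing in.

```bash
python3 -c "from cell import manip; print(manip.sign_off())"
```

```text
the job is handed in; nothing more can be done
None
```

All five parts are put away and the job is handed in, at about 31 s on the robot's clock; hand-in reported no verdict.

- **Impellers:** each stands flat in its own bay of the large-bay tray. Hub tops read z ≈ 50 mm (49 expected), each within about 4 mm of its bay centre.
- **Plugs:** each stands head down in its own bay of the small-bay tray. Tops read z ≈ 52 mm (52 expected), about 58 mm apart.
- **Probe:** it went down through both bores with no contact force beyond its weight. In the last check the cap top was at z ≈ 187 mm and the collar top at z ≈ 140 mm, as they should be with the collar on the upper deck.
- **Left alone:** the arm was sent nowhere near the condenser or the orange look-alikes. The condenser shows in place in the last picture, though I did not measure its position again.

**Disagreements:** the three cameras differed by 3–4 mm on the stand's position, within about twice the stated calibration error. I lined the probe up by its offset from the bore in the wrist and side views. One move call was refused because "spin" was left out; nothing moved, and I resent it.

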